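# A shot of oil for the block plane

## Robot

A 6-joint arm with a two-finger parallel gripper is mounted at the origin on a cart in front of the work surface, level with it; the furniture and walls round the work are solid. World frame = base frame: x ahead of the robot, y to its left, z up, the work surface at z = 0. Lengths are in m, angles in rad, forces in N, time in s.
With the tool pointing down it reaches from about 0.3 to 0.775 m from the base axis. Payload 14.6 kg.
Tool frame: the origin (TCP) lies at the very end of the fingers, on their centre line; the grasp point (between the pads) lies 19 mm behind it; z points along the fingers, y is the line along which they close (so a half turn about z gives the same grasp; the last joint's range is limited). The gripper opens to 94 mm and grips with 3 to 60 N. Pads are 16 mm wide; open, the fingers measure 119 mm over their backs; the gripper's body (75 mm by 177 mm) begins 78 mm behind the grasp point.
Start: joints at [-1.292, 0.3, 1.521, -0, 1.321, -0.067], TCP at [0.186, -0.517, 0.205] pointing down, gripper open.
Joint ranges: [-3.03, 3.03], [-0.79, 2.21], [0.23, 2.52], [-1.04, 4.18], [0, 3.07], [-2.55, 2.55]. Speed limits (rad/s): [2.22, 2.22, 2.57, 3.14, 3.14, 3.14].

## Interface

Orientations are given as a unit quaternion [w, x, y, z].
In Python, from bench import r gives the robot as it stands.
- The arm moves only by the tool send_rows, never from a script. Its argument "targets" is a list of rows, each a list of 5 numbers: the finger opening in cm, from 0 to 9.4, then the shift along the tool's x, y, z in cm, then the turn about the tool's z in degrees. A call has 1 to 8 rows; each row shifts and turns the commanded pose from where the row before left it, along the tool's axes as they then stand; what a row does not reach is not made up. A row lasts 1/12 s, in which the tool goes at most 41.7 mm and 7.16 degrees, less where a joint would pass 70% of its speed; a pose out of reach is approached as far as the arm can. A call with a gripper value outside its range is refused whole. The fingers move at their own pace and stop on an object; "grip_force" is the grip in N (left out, the last holds). Time passes only in rows, so rows that do not move let the fingers close. It gives the time, the measured TCP pose, the force, the opening and the grip force at its end, in the units of the state.
- r.sense(): the state, without advancing time (a new reading comes with each control period).
- r.read_camera(name): name is "scene" or "top" or "wrist"; returns (picture, depth): 400x640x3 uint8, blue, green, red; 400x640 float32, m along the optical axis (not along the pixel's ray), 0 where there is no reading.
- r.camera_params(name): a dict with "fx", "fy", "cx", "cy" (pixels), "world_to_cam" (4x4, takes a point from world to camera coordinates). Camera axes: x right, y down, z forward; pixel columns grow to the right and rows downward; lengths in m; the calibration is good to about 2 mm. A picture is of the moment at which its call begins: read the wrist's pose just before it. camera_params takes no time and is no camera call; for the wrist camera it gives the pose at the moment of the call.
- r.finish_job(): hands the job in; it is judged then, once.
The state is a dict: "t": time; "joints": joint angles; "joint_velocities": joint speeds; "joint_torque": joint torques, N m; "ee_pos": TCP position; "orientation": TCP orientation; "wrist_force": force on the tool from outside, world axes, zero at the start; "ft_torque": the same for the moment, N m; "opening": opening from 0.0 (shut) to 1.0 (fully open); "grasp_force": force on a finger pad.
Only numpy, scipy, OpenCV 4.12 (cv2) and the standard library are available. Lean on these libraries where they do the work, as an engineer would, in place of code of your own. Each camera call takes 0.05 s, during which the arm holds its last target. There are 200 camera calls.

## Task

Give the block plane a short spray from the tall slim oil can whose nozzle points at it: press the can's nozzle cap all the way down for a moment, then let it spring back up. Do not press the cap of the squat wide can, and leave the plane where it lies.

Things in the scene. Friction and masses are not known exactly. Their poses are not given: they have to be found in the camera images.
- spray_cap (a joint): travel of the nozzle cap of the tall slim can: 0 m = up (at rest), grows as the cap is pressed straight down, 0.009 m = fully down at its stop. Its spring needs about 2 N to start and 4.6 N when fully down, and pushes it back up when released
- spray_top (a point): centre of the flat top of the tall slim can's grey nozzle cap, 192 mm above the bench at rest; moves with the cap. Cap: round, 35 mm across (33 at the top), 22 mm high, on an upright bare aluminium can 52 mm across, in a dark steel cup on a round foot 100 mm across (all fixed). Site z is up; a nozzle stub reaches 26 mm from the cap's axis along point -x, 9 mm below the top
- squat_cap (a joint): travel of the nozzle cap of the squat wide can, not to be pressed: 0 m = up, 0.009 m = fully down; the same spring
- squat_top (a point): centre of the flat top of the squat wide can's cap (the same cap), 132 mm above the bench at rest; the can below is 76 mm in diameter, of the same metal, in the same kind of fixed cup and foot, about 0.24 to 0.45 m to the left or right of the tall one
- block_plane: a black metal block plane, 50 x 168 x 50 mm, loose on the bench, lying crosswise about 115 mm from the tall can's axis in front of its nozzle; origin at the centre of its underside, length along its y, z up

How it is judged:
On the way:
1. the tall slim can's cap is pressed down, at least 6 of its 9 mm, for a tenth of a second (value of joint spray_cap above 0.006 m), for 0.1 s.
At the end, for the whole second after the job is handed in: The tall slim can's cap is back up (within 2 mm), the squat can's cap is up (within 2 mm) and the block plane lies within 20 mm of where it was (value of joint each of spray_cap, squat_cap below 0.002 m and distance of block_plane from where it was at the start of the episode below 0.02 m); the robot touches nothing.
It fails at once if the squat wide can's cap is pressed down by more than 4 mm (value of joint squat_cap above 0.004 m).
It fails at once if the block plane is pushed more than 20 mm from its place (distance of block_plane from where it was at the start of the episode above 0.02 m).
It also fails if it takes over 21 s, if anything falls off the work surface, if the arm or the gripper's body presses on something with over 40 N, if the wrist force passes 120 N, or if a joint passes its speed limit or range.

## Working session

There is one attempt and no reset: what is moved stays moved. The work goes in short steps, Python scripts to look and compute and a tool call to move; the robot and the scene stay as the last step left them, time stands still between calls to the robot, and variables do not carry over. Pictures are saved under pics/ and viewed, at most 10 in all, crops included, and the job is handed in when it is done.

Besides the shell and the picture viewer there is one more tool, called after ">>>" as name(argument=value, ...), one argument or row to a line, values as JSON. send_rows: Moves the arm, as the interface text tells. Its arguments: {"type":"object","properties":{"targets":{"type":"array","items":{"type":"array","items":{"type":"number"}}},"grip_force":{"type":"number"}},"required":["targets"]}

```bash
mkdir -p pics; python3 - <<'E'
from bench import r
import cv2,numpy as np
s=r.sense();print(s['t'],s['ee_pos'],s['orientation'],s['opening'])
for n in('scene','top'):
    p,d=r.read_camera(n);cv2.imwrite(f'pics/{n}0.png',p);np.savez(f'pics/{n}0.npz',p=p,d=d)
    c=r.camera_params(n);print(n,c)
E
```

```text
0.0 [ 0.18636329 -0.51719001  0.20488703] [-5.61967860e-04  9.85085501e-01  1.72064629e-01 -6.21860567e-05] 1.001617771742445
scene {'fx': 507.76835851635764, 'fy': 507.76835851635764, 'cx': 325.54257306241675, 'cy': 188.25108719658613, 'world_to_cam': array([[-0.6463334 , -0.76305159, -0.00232585,  0.2945154 ],
       [-0.32455803,  0.27766892, -0.90419138,  0.30244079],
       [ 0.69059049, -0.58365422, -0.42712122,  0.98112133],
       [ 0.        ,  0.        ,  0.        ,  1.        ]])}
top {'fx': 456.7624236784921, 'fy': 456.7624236784921, 'cx': 317.1036501223408, 'cy': 199.67446902867695, 'world_to_cam': array([[ 0.00939605, -0.99995013,  0.00338532, -0.03955293],
       [-0.99049076, -0.00977176, -0.13723179,  0.50377422],
       [ 0.13725803, -0.00206369, -0.99053318,  1.13589531],
       [ 0.        ,  0.        ,  0.        ,  1.        ]])}
```

View pics/scene0.png

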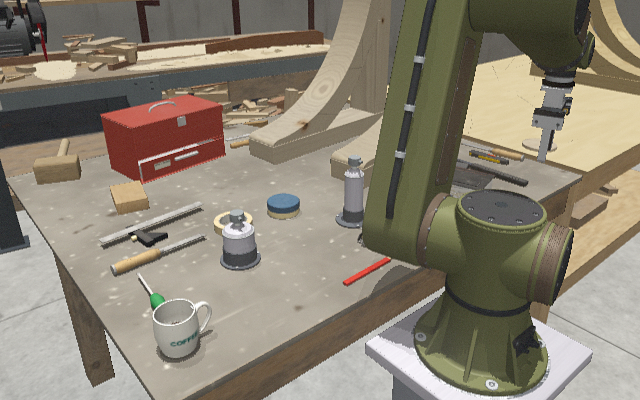

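View pics/top0.png

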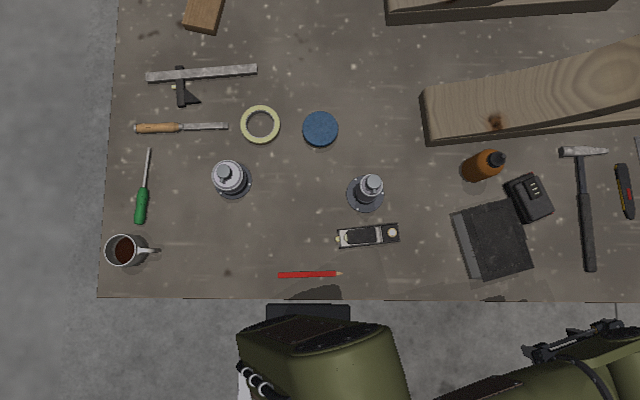

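The scene picture shows the tall can at about (353,190), with the squat one at (239,240). In the top picture the tall can's cap is at about (373,182), the squat can's at (226,173), and the plane at (368,235).

```bash
cat > h.py <<'E'
import numpy as np
def ray(c,u,v,z):
    M=np.array(c['world_to_cam']);R,t=M[:3,:3],M[:3,3];o=-R.T@t
    d=R.T@np.array([(u-c['cx'])/c['fx'],(v-c['cy'])/c['fy'],1]);return o+d*(z-o[2])/d[2]
def cloud(c,d):
    M=np.array(c['world_to_cam']);v,u=np.mgrid[:400,:640]
    P=np.stack([(u-c['cx'])/c['fx']*d,(v-c['cy'])/c['fy']*d,d],-1)-M[:3,3]
    return P@M[:3,:3]
E
python3 - <<'E'
from bench import r
from h import *
import cv2
c=r.camera_params('top');f=np.load('pics/top0.npz');W=cloud(c,f['d'])
print(ray(c,373,182,.192),ray(c,226,173,.132),ray(c,368,235,.05))
g=W[150:225,340:400]
m=(g[...,2]>.18)&(g[...,2]<.21);print(m.sum(),g[m].mean(0),g[m].min(0),g[m].max(0))
m2=(g[...,2]>.187)&(g[...,2]<.197);vv,uu=np.nonzero(m2);print(m2.sum(),uu.mean()+340,vv.mean()+150,g[m2].mean(0))
(x,y),rad=cv2.minEnclosingCircle(np.c_[uu,vv].astype(np.float32));print(x+340,y+150,rad,ray(c,x+340,y+150,.192))
# obstacles high near path
m=(W[...,2]>.15)&(f['d']>0)&(W[...,0]>.15)&(W[...,0]<.62)
vv,uu=np.nonzero(m);k=uu>405
for x0 in np.arange(.15,.62,.1):
  q=W[m&(W[...,0]>=x0)&(W[...,0]<x0+.1)];q=q[q[:,1]<-.2]
  if len(q):print(x0,q.min(0),q.max(0))
p=cv2.resize(f['p'][140:260,310:430],None,fx=5,fy=5,interpolation=cv2.INTER_CUBIC);cv2.imwrite('pics/crop.png',p)
E
```

```text
[ 0.52333832 -0.1585558   0.192     ] [0.55224048 0.18161711 0.132     ] [ 0.41400211 -0.16292363  0.05      ]
208 [ 0.52311414 -0.16014097  0.19103439] [ 0.49940055 -0.17661153  0.18110939] [ 0.5420732  -0.14356951  0.19622069]
183 373.93989071038254 181.43169398907105 [ 0.52467802 -0.16067907  0.19186604]
374.0 182.91666793823242 9.138312339782715 [ 0.52128753 -0.16076914  0.192     ]
0.15 [ 0.15004972 -0.59420374  0.20487194] [ 0.24996709 -0.20054208  0.59776091]
0.25 [ 0.25004664 -0.53197142  0.46035754] [ 0.2513781  -0.52057108  0.4853345 ]
0.55 [ 0.56861876 -0.46659454  0.15018867] [ 0.6038546  -0.43095504  0.20288771]
```

View pics/crop.png

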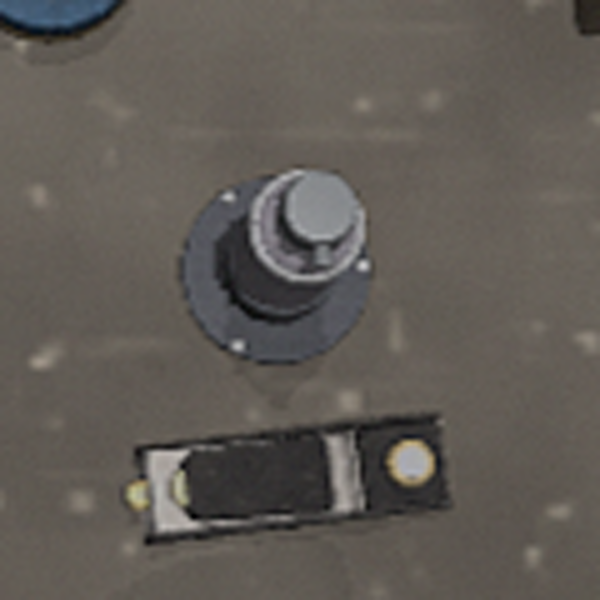

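The cap's top centre is at about (374,181) in the top picture, which gives roughly (0.525, -0.160), and the nozzle points at the plane. I'll rise, close the fingers and travel over it.

>>> send_rows(
  targets=[
    [0,0,0,-4,0],
    [0,3.1,-1.6,0,0],
    [0,3.1,-1.6,0,0],
    [0,3.1,-1.6,0,0],
    [0,3.1,-1.6,0,0],
    [0,3.1,-1.6,0,0],
    [0,3.1,-1.6,0,0],
    [0,3.1,-1.6,0,0],
  ],
  grip_force=10,
)

```text
t: 0.77
ee_pos: [0.3534, -0.337, 0.2453]
orientation: [-0.0, 0.985, 0.172, -0.0]
wrist_force: [0.8, -0.5, -0.7]
opening: 0.472
grasp_force: 0.0
```

>>> send_rows(
  targets=[
    [0,3.1,-1.6,0,0],
    [0,3.1,-1.6,0,0],
    [0,3.1,-1.6,0,0],
    [0,3.1,-1.6,0,0],
    [0,3.1,-1.6,0,0],
    [0,3.1,-1.6,0,0],
    [0,0,0,0,0],
    [0,0,0,0,0],
  ],
)

```text
t: 1.43
ee_pos: [0.4955, -0.184, 0.2449]
orientation: [-0.0, 0.985, 0.173, -0.0]
wrist_force: [0.4, -1.0, -0.1]
opening: 0.007
grasp_force: 0.0
```

```bash
python3 - <<'E'
from bench import r
from h import *
import cv2
from scipy.spatial.transform import Rotation as R
c=r.camera_params('wrist');s=r.sense();p,d=r.read_camera('wrist');cv2.imwrite('pics/w1.png',p)
W=cloud(c,d);m=(abs(W[...,2]-.192)<.006)&(d>0)&(np.hypot(W[...,0]-.525,W[...,1]+.16)<.035)
print(s['t'],s['ee_pos'],s['orientation'],s['opening'],s['wrist_force'])
if m.sum():
  print(m.sum(),W[m].mean(0),W[m].min(0),W[m].max(0))
q=s['orientation'];Rt=R.from_quat([q[1],q[2],q[3],q[0]])
print(100*Rt.inv().apply(np.array([.525,-.160,.192])-s['ee_pos']))
M=c['world_to_cam'];a=M[:3,:3]@[.525,-.16,.192]+M[:3,3];print(c['cx']+c['fx']*a[0]/a[2],c['cy']+c['fy']*a[1]/a[2])
E
```

```text
1.4333 [ 0.49552955 -0.18401983  0.24488619] [-2.64857125e-04  9.84857546e-01  1.73364744e-01 -4.56932119e-04] 0.007358778402435455 [ 0.44912503 -0.98534391 -0.06320212]
1597 [ 0.52408616 -0.15985866  0.19178991] [ 0.49839147 -0.17657174  0.18600847] [ 0.54118051 -0.14305803  0.19429129]
[ 3.59439651 -1.24764696  5.286566  ]
302.5550549187877 166.3510461008956
```

View pics/w1.png

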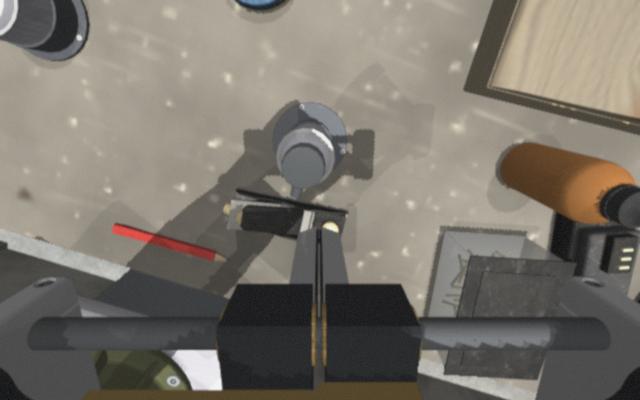

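The wrist picture shows the cap top centred at about (303,166), which matches the projected estimate (302.6,166.4). The fingers are shut. Next I'll move over it and down to about 5 mm above.

>>> send_rows(
  targets=[
    [0,1.8,-0.6,0,0],
    [0,1.8,-0.65,0,0],
    [0,0,0,2.4,0],
    [0,0,0,2.4,0],
    [0,0,0,0,0],
    [0,0,0,0,0],
  ],
)

```text
t: 1.98
ee_pos: [0.5239, -0.162, 0.1973]
orientation: [-0.0, 0.985, 0.171, -0.001]
wrist_force: [0.6, -0.1, 0.7]
opening: 0.006
grasp_force: 0.0
```

>>> send_rows(
  targets=[
    [0,0,0,0.3,0],
    [0,0,0,0.3,0],
    [0,0,0,0.2,0],
    [0,0,0,0.2,0],
    [0,0,0,0.1,0],
    [0,0,0,0.1,0],
    [0,0,0,0,0],
    [0,0,0,0,0],
  ],
)

```text
t: 2.65
ee_pos: [0.5248, -0.1613, 0.1857]
orientation: [0.0, 0.985, 0.172, 0.0]
wrist_force: [0.4, -3.6, 4.9]
opening: 0.003
grasp_force: 1.9
```

>>> send_rows(
  targets=[
    [0,0,0,0.15,0],
    [0,0,0,0.15,0],
    [0,0,0,0,0],
    [0,0,0,0,0],
    [0,0,0,0,0],
  ],
)

```text
t: 3.07
ee_pos: [0.5249, -0.1613, 0.1832]
orientation: [0.0, 0.985, 0.172, 0.0]
wrist_force: [-1.3, -2.3, 10.9]
opening: 0.006
grasp_force: 5.2
```

The force is 10.9 N, well above the spring's 4.6 N, with the tip 8.8 mm below the rest height, so the cap is at its stop. I'll retreat straight up.

>>> send_rows(
  targets=[
    [0,0,0,0,0],
    [0,0,0,-1,0],
    [0,0,0,-3,0],
    [0,0,0,-3,0],
    [0,0,0,-3,0],
    [0,0,0,0,0],
    [0,0,0,0,0],
  ],
)

```text
t: 3.65
ee_pos: [0.5249, -0.161, 0.2835]
orientation: [0.0, 0.985, 0.172, 0.001]
wrist_force: [0.1, 0.1, -0.6]
opening: 0.008
grasp_force: 0.0
```

```bash
python3 - <<'E'
from bench import r
from h import *
import cv2
c=r.camera_params('wrist');s=r.sense();p,d=r.read_camera('wrist')
W=cloud(c,d);m=(W[...,2]>.175)&(W[...,2]<.2)&(d>0)&(np.hypot(W[...,0]-.525,W[...,1]+.16)<.015)
print(s['t'],s['ee_pos'],s['wrist_force'],m.sum(),np.median(W[m],0) if m.any() else '')
p,d=r.read_camera('top');q=np.load('pics/top0.npz')['p']
print('plane diff',cv2.absdiff(p,q)[218:255,330:405].mean())
cv2.imwrite('pics/top1.png',p)
E
```

```text
3.65 [ 0.52489513 -0.16095182  0.28352378] [ 0.08572291  0.07369516 -0.64191381] 819 [ 0.52529922 -0.15990824  0.19231442]
plane diff 26.82246246246246
```

View pics/top1.png

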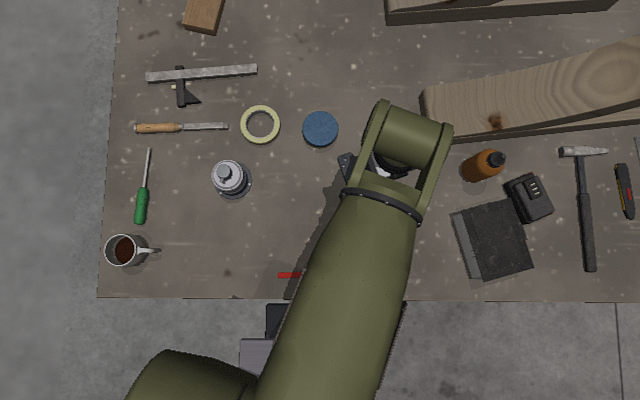

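The arm hides the plane from the top camera, so the image difference there says nothing about it. Nothing came near the plane, though. The cap is back at 0.192, the squat can at (230,178) is untouched, and the gripper is clear by 90 mm.

```bash
python3 -c "
from bench import r
print(r.finish_job())"
```

```text
the job is handed in; nothing more can be done
None
```

I pressed the tall can's cap to its stop (about 8.8 mm, 10.9 N) and released it; it measured back up at its rest height, and nothing touched the squat can or went near the plane, though I could not re-measure the plane; the job is handed in and gave no verdict.

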